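# Unbolt and open the long vial box

## Robot

A 6-joint arm with a two-finger parallel gripper is mounted at the origin on the work surface. World frame = base frame: x ahead of the robot, y to its left, z up, the work surface at z = 0. Lengths are in m, angles in degrees, forces in N, time in s.
With the tool pointing down it reaches from about 0.275 to 0.725 m from the base axis. Payload 5.6 kg.
Tool frame: the origin (TCP) lies midway between the tips of the shut fingers; the grasp point (between the pads) lies 19 mm behind it (arm.grasp_offset is the z of the grasp point in the tool frame, in m); z points along the fingers, y is the direction in which the jaws open and shut (so a half turn about z gives the same grasp; the last joint's range is limited). The gripper opens to 85 mm and grips with 20 to 120 N. Pads are 22 mm wide; open, the fingers measure 114 mm over their backs; the gripper's body (76 mm by 85 mm) begins 54 mm behind the grasp point. The pads swing forward as they close: fully open they stand 13 mm farther back than shut.
Start: joints at [88.728, 14.616, 6.199, 0, -81.583, -16.306], TCP at [0.166, 0.524, 0.205] pointing down, gripper open.
Joint ranges: [-168.99, 168.99], [-69.2, 112.95], [-62.41, 85.93], [-164.36, 98.24], [-168.68, -3.75], [-174.98, 174.98]. Speed limits (degrees/s): [147.25, 147.25, 180, 180, 180, 180].

## Interface

Orientations are given as a 3x3 rotation matrix whose columns are the frame's x, y, z axes.
In Python, from rig import arm gives the robot as it stands.
- The arm moves only by the tool send_rows, never from a script. Its argument "targets" is a list of rows, each an object of numbers: "tx", "ty", "tz": the shift along the tool's x, y, z normalised to -1 to 1, where 1 is 200 mm; "spin": the turn about the tool's z normalised to -1 to 1, where 1 is 60 degrees; "hand": the opening in per cent of the stroke, from 0 (shut) to 100 (fully open). In form: [{"tx": .., "ty": .., "tz": .., "spin": .., "hand": ..}, ...]. A call has 1 to 5 rows; each row is the pose to reach, as a shift and turn from the pose commanded when the call began, along the tool's axes at that moment; what a row does not reach only later rows make up. A row lasts 1/10 s, in which the tool goes at most 50 mm and 8.59 degrees, less where a joint would pass 70% of its speed; a pose out of reach is approached as far as the arm can. A call with a number of a shift or a turn outside -1 to 1 is refused whole. A call with a gripper value outside its range is refused whole. The fingers move at their own pace and stop on an object; the grip force is fixed at half the most. Time passes only in rows, so rows that repeat a pose let the fingers close. It gives the time, the measured TCP pose, the force and the opening at its end, in the units of the state.
- arm.state(): the state, without advancing time (a new reading comes with each control period).
- arm.read_camera(name): name is "side" or "top"; returns the picture (420x560x3 uint8, red, green, blue); there is no depth.
- arm.get_calibration(name): a dict with "vfov" (degrees; the focal length in pixels is half the picture's height over the tangent of half this angle, whatever the lens; pixels are square), "cx", "cy" (the principal point, pixels), "world_from_camera" (4x4, takes a point from camera to world coordinates). Camera axes: x right, y down, z forward; pixel columns grow to the right and rows downward; lengths in m; the calibration is good to about 2 mm. A picture is of the moment at which its call begins. get_calibration takes no time and is no camera call.
- arm.sign_off(): hands the job in, once; it reports no verdict.
The state is a dict: "t": time; "joint_positions": joint angles; "qd": joint speeds; "effort": joint torques, N m; "eef_pos": TCP position; "eef_rot": TCP orientation; "wrist_force": force on the tool from outside, world axes, zero at the start; "torque": the same for the moment, N m; "grip_width": finger opening in m.
Only numpy, scipy, OpenCV 4.12 (cv2) and the standard library are available. Lean on these libraries where they do the work, as an engineer would, in place of code of your own. Each camera call takes 0.05 s, during which the arm holds its last target.

## Task

Two vial boxes with sliding covers stand on the lab bench. Open the longer one: draw its bolt all the way back out of the cover's path, then slide the cover fully open so that the vials can be reached. Leave the bolt drawn back and the cover open.

Things in the scene. Friction and masses are not known exactly. Their poses are not given: they have to be found in the camera images.
- long_box: the long vial box: off-white plastic, 250 mm long (its y), 190 mm wide (its x), fixed to the bench; flat deck 55 mm high, a rim 64 mm high along its far (+x) side. Origin: centre of its underside; z up, x away from the robot, y along the box to the robot's left. A shorter box of the same make, 150 mm long, also stands on the bench (not listed)
- long_bolt (a joint): the long box's steel bolt, a flat bar lying on the deck across the cover's leading end. Value in m: near 0 = locked (starts at 0 to 0.006), above 0.020 the cover is free, 0.036 = drawn fully back, end stop. It draws back along the box's -x, towards the robot; takes about 2 N, has no spring, stays where it is left
- long_bolt_tab (a point): centre of the top face of the bolt's upright tab, moving with it: a steel post 16 x 16 mm, 38 mm tall above the 8 mm high bar, its top 100 mm above the bench. Axes as the box. With the cover shut and the bolt locked, the cover's handle is 80 mm farther in x and 70 mm back in y. Low guides beside the bar are 8 mm high
- long_cover (a joint): the long box's flat aluminium cover, 120 mm (y) x 100 mm (x), 6 mm thick, sliding over the deck along the box's +y. Value in m: 0 = shut over the vials (start), 0.100 = fully open, end stop; with the bolt locked it moves only 2 mm. Takes about 2 N, has no spring, stays where it is left
- long_cover_handle (a point): centre of the top face of the cover's handle, moving with it: an upright black bar in the middle of the cover, 50 mm (x) x 16 mm (y), 38 mm tall above the cover plate, its top 100 mm above the bench. Axes as the box

How it is judged:
By the outcome, as a careful person would: the job done as asked, in the order asked, and still so for the second after the job is handed in, with the robot touching nothing.
It also fails if it takes over 40 s, if anything falls off the work surface, if the arm or the gripper's body presses on something with over 40 N, if the wrist force passes 120 N, or if a joint passes its speed limit or range.

## Working session

There is one attempt and no reset: what is moved stays moved. The work goes in short steps, Python scripts to look and compute and a tool call to move; the robot and the scene stay as the last step left them, time stands still between calls to the robot, and variables do not carry over. Pictures are saved under pics/ and viewed, and the job is handed in when it is done.

Besides the shell and the picture viewer there is one more tool, called after ">>>" by a JSON object that holds its "name" and its "arguments". send_rows: Moves the arm, as the interface text tells. Its arguments: {"type":"object","properties":{"targets":{"type":"array"}},"required":["targets"]}

```bash
mkdir -p pics
python3 - <<'E'
from rig import arm
import cv2, numpy as np
for n in ["top","side"]:
    im=arm.read_camera(n); cv2.imwrite(f"pics/{n}0.png",im[:,:,::-1]); c=arm.get_calibration(n)
    print(n,c["vfov"],c["cx"],c["cy"],np.round(c["world_from_camera"],3).tolist(),[k for k in c])
s=arm.state();print(s["t"],s["eef_pos"],np.round(s["eef_rot"],3).tolist(),s["grip_width"],arm.grasp_offset)
E
```

```text
top 48.848927434163556 274.72887049236465 210.09037938034788 [[-0.028, -0.996, 0.081, 0.49], [-0.999, 0.026, -0.025, -0.014], [0.023, -0.081, -0.996, 1.013], [0.0, 0.0, 0.0, 1.0]] ['vfov', 'cx', 'cy', 'world_from_camera']
side 49.13444888308399 280.7880354892366 208.37234337243405 [[0.73, -0.533, 0.428, 0.164], [-0.683, -0.567, 0.46, -0.44], [-0.002, -0.628, -0.778, 0.778], [0.0, 0.0, 0.0, 1.0]] ['vfov', 'cx', 'cy', 'world_from_camera']
0.1 [0.16590597 0.52387814 0.20408961] [[0.953, -0.302, -0.0], [-0.302, -0.953, -0.002], [0.0, 0.002, -1.0]] 0.0855941604453981 -0.0187
```

View pics/top0.png

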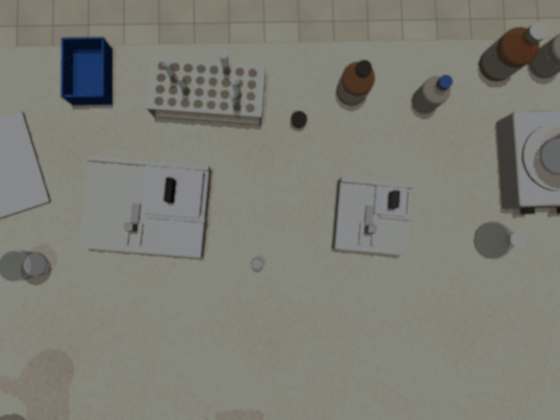

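View pics/side0.png

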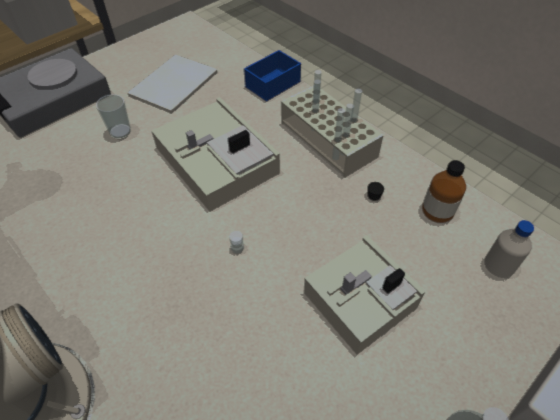

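The top view shows the long box at about px (82-210, 160-257), with the tab near (130,227) and the handle near (170,190). The short box is on the right. I'll zoom in on the long box to measure.

```bash
cat > h.py <<'E'
import numpy as np
from rig import arm
def ray(n,u,v):
    c=arm.get_calibration(n);f=210/np.tan(np.radians(c["vfov"])/2);T=np.array(c["world_from_camera"])
    return T[:3,3],T[:3,:3]@np.array([(u-c["cx"])/f,(v-c["cy"])/f,1])
def pt(n,u,v,z):
    o,d=ray(n,u,v);return o+d*(z-o[2])/d[2]
def two(a,b):
    A=[];B=[]
    for n,p in (("top",a),("side",b)):
        o,d=ray(n,*p);d=d/np.linalg.norm(d);P=np.eye(3)-np.outer(d,d);A.append(P);B.append(P@o)
    return np.linalg.lstsq(np.vstack(A),np.hstack(B),rcond=None)[0]
E
python3 - <<'E'
import cv2,numpy as np
a=cv2.imread("pics/top0.png");b=cv2.imread("pics/side0.png")
g=lambda i:cv2.convertScaleAbs(i,alpha=1.5)
cv2.imwrite("pics/ztop.png",g(cv2.resize(a[150:265,70:220],None,fx=5,fy=5,interpolation=cv2.INTER_CUBIC)))
cv2.imwrite("pics/zside.png",g(cv2.resize(b[95:210,145:290],None,fx=5,fy=5,interpolation=cv2.INTER_CUBIC)))
E
```

```text
(no output)
```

View pics/ztop.png

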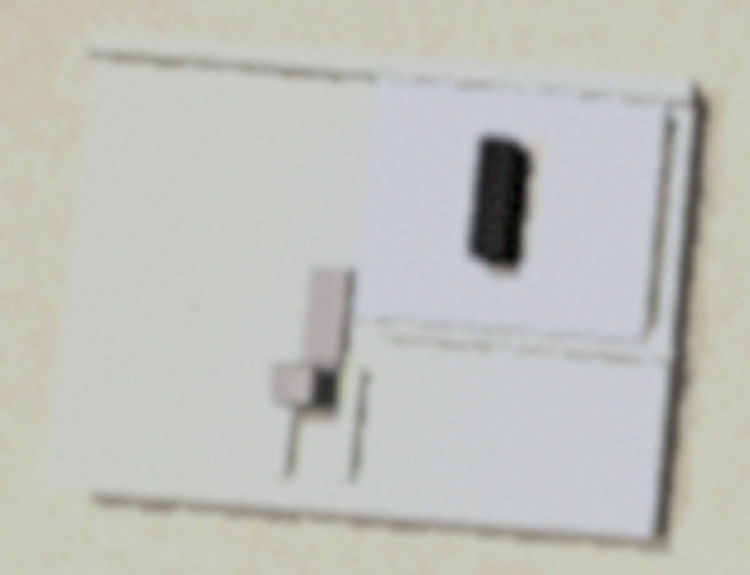

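View pics/zside.png

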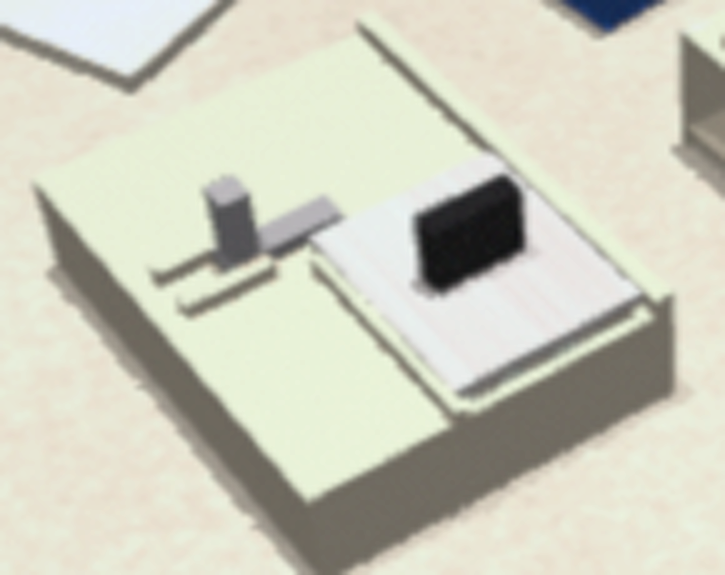

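Tab top is at top px (128.2,227) and side px (190,132.4). Handle top is at top px (168.4,190) and side px (239,135). Front deck edge runs (88.4,249.4) to (202,258) in the top view.

Run:
```python
from h import *
print(two((128.2,227),(190,132.4)),pt("top",128.2,227,.1),pt("side",190,132.4,.1))
print(two((168.4,190),(239,135)),pt("top",168.4,190,.1),pt("side",239,135,.1))
a=pt("top",88.4,249.4,.055);b=pt("top",202,258,.055);d=a-b;print(a,b,np.linalg.norm(d),"yaw",np.degrees(np.arctan2(-d[0],d[1])))
# rim: zoom (95,45)-(690,82)
a=pt("top",70+95/5,150+53/5,.064);b=pt("top",70+690/5,150+100/5,.064);d=a-b;print(a,b,"yaw",np.degrees(np.arctan2(-d[0],d[1])))
# handle long axis, side view top edge
a=pt("side",145+417/5,95+212/5,.1);b=pt("side",145+510/5,95+180/5,.1);d=b-a;print(d,"yaw",np.degrees(np.arctan2(d[1],d[0])))
s0=two((128.2,227),(190,132.4));s1=two((168.4,190),(239,135))
# yaw from tab->handle: box vec (80+q?, -70)
v=(s1-s0)[:2];print(v,np.linalg.norm(v),"yaw",np.degrees(np.arctan2(v[1],v[0])-np.arctan2(-70,80)))
s=arm.state();print(s["joint_positions"])
```

```text
[0.53725356 0.25131028 0.10114675] [0.53772156 0.25134578 0.1       ] [0.53750847 0.25282318 0.1       ]
[0.60894308 0.17165557 0.10161321] [0.60883509 0.17222743 0.1       ] [0.61032105 0.17286517 0.1       ]
[0.49640919 0.34537147 0.055     ] [0.47230473 0.11405662 0.055     ] 0.23256738318093229 yaw -5.949106871270063
[0.6785677  0.34158954 0.064     ] [0.65313207 0.09773719 0.064     ] yaw -5.9548453769662775
[ 0.04277601 -0.0118984   0.        ] yaw -15.54421754430515
[ 0.07168953 -0.07965471] 0.10716464379763875 yaw -6.826747305577441
[ 8.87295875e+01  1.46501079e+01  6.13845388e+00 -2.23227978e-02
 -8.15830366e+01 -1.63078544e+01]
```

```bash
cat >> h.py <<'E'
Y=np.radians(-6);EX=np.array([np.cos(Y),np.sin(Y),0]);EY=np.array([-np.sin(Y),np.cos(Y),0])
TAB=np.array([.5375,.2515,0]);HAN=np.array([.609,.172,0])
def go(p):
    s=arm.state();R=np.array(s["eef_rot"]);d=R.T@(np.array(p)-s["eef_pos"])
    print("norm",np.round(d/.2,3),"spin",round(-np.degrees(Y-np.arctan2(R[1,0],R[0,0]))/60,3),"t",s["t"],"pos",np.round(s["eef_pos"],4),"F",np.round(s["wrist_force"],1))
E
python3 -c "
from h import *
go(TAB+EX*.031+[0,0,.2])"
```

```text
norm [2.334 0.706 0.022] spin -0.193 t 0.1 pos [0.1659 0.5239 0.2041] F [-0.8  0.  -1.6]
```

>>> {"name": "send_rows", "arguments": {"targets": [{"tx": 0.22,"ty": 0.07,"tz": 0,"spin": -0.1,"hand": 0},{"tx": 0.45,"ty": 0.14,"tz": 0,"spin": -0.193,"hand": 0},{"tx": 0.68,"ty": 0.2,"tz": 0,"spin": -0.193,"hand": 0},{"tx": 0.9,"ty": 0.27,"tz": 0,"spin": -0.193,"hand": 0},{"tx": 1,"ty": 0.3,"tz": 0,"spin": -0.193,"hand": 0}]}}

```text
t: 0.6
eef_pos: [0.3408, 0.4043, 0.2046]
eef_rot: [[0.994, -0.107, -0.0], [-0.107, -0.994, -0.001], [0.0, 0.001, -1.0]]
wrist_force: [0.1, 0.3, -0.6]
grip_width: 0.0121
```

```bash
python3 -c "
from h import *
go(TAB+EX*.031+[0,0,.2])"
```

```text
norm [1.215 0.654 0.024] spin -0.002 t 0.6 pos [0.3408 0.4043 0.2046] F [ 0.1  0.3 -0.6]
```

>>> {"name": "send_rows", "arguments": {"targets": [{"tx": 0.2,"ty": 0.11,"tz": 0,"spin": 0,"hand": 0},{"tx": 0.4,"ty": 0.22,"tz": 0,"spin": 0,"hand": 0},{"tx": 0.6,"ty": 0.33,"tz": 0,"spin": 0,"hand": 0},{"tx": 0.8,"ty": 0.44,"tz": 0,"spin": 0,"hand": 0},{"tx": 1,"ty": 0.55,"tz": 0,"spin": 0,"hand": 0}]}}

```text
t: 1.1
eef_pos: [0.5271, 0.275, 0.2044]
eef_rot: [[0.995, -0.104, -0.001], [-0.104, -0.995, -0.0], [-0.001, 0.0, -1.0]]
wrist_force: [0.7, 1.2, 0.7]
grip_width: -0.0002
```

```bash
python3 -c "
from h import *
go(TAB+EX*.031+[0,0,.2])"
```

```text
norm [0.219 0.112 0.022] spin 0.0 t 1.1 pos [0.5271 0.275  0.2044] F [0.7 1.2 0.7]
```

>>> {"name": "send_rows", "arguments": {"targets": [{"tx": 0.15,"ty": 0.08,"tz": 0.02,"spin": 0,"hand": 0},{"tx": 0.21,"ty": 0.11,"tz": 0.1,"spin": 0,"hand": 0},{"tx": 0.21,"ty": 0.11,"tz": 0.3,"spin": 0,"hand": 0},{"tx": 0.21,"ty": 0.11,"tz": 0.42,"spin": 0,"hand": 0},{"tx": 0.21,"ty": 0.11,"tz": 0.42,"spin": 0,"hand": 0}]}}

```text
t: 1.6
eef_pos: [0.5629, 0.2485, 0.1162]
eef_rot: [[0.994, -0.105, -0.008], [-0.105, -0.994, -0.004], [-0.008, 0.005, -1.0]]
wrist_force: [0.0, -0.3, 0.7]
grip_width: 0.0001
```

```bash
python3 -c "
from h import *
import cv2
go(TAB+EX*.031+[0,0,.074])
a=arm.read_camera('top')[130:275,60:230,::-1];b=arm.read_camera('side')[65:210,125:295,::-1]
f=lambda i:cv2.convertScaleAbs(cv2.resize(i,(400,341),interpolation=cv2.INTER_CUBIC),alpha=1.5)
cv2.imwrite('pics/p1.png',np.hstack([f(a),f(b)]))"
```

```text
norm [ 0.029 -0.003  0.211] spin -0.001 t 1.6 pos [0.5629 0.2485 0.1162] F [ 0.  -0.3  0.7]
```

View pics/p1.png

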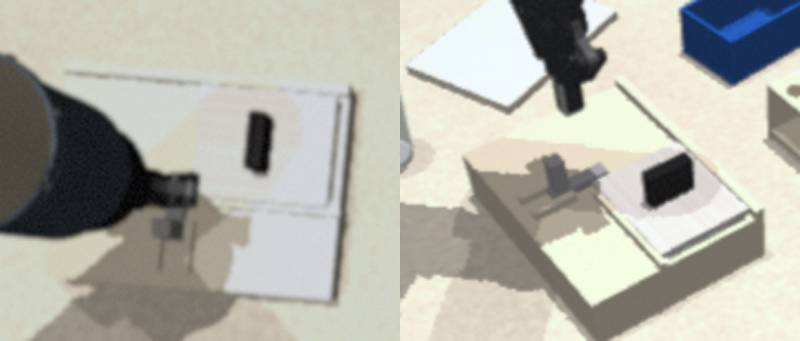

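The shut fingers hang beyond the tab on its +x side: tip at side-crop (570,110), tab at (555,175), with a gap between them. I'll descend there.

>>> {"name": "send_rows", "arguments": {"targets": [{"tx": 0.03,"ty": 0,"tz": 0.0,"spin": 0,"hand": 0},{"tx": 0.03,"ty": 0,"tz": 0.1,"spin": 0,"hand": 0},{"tx": 0.03,"ty": 0,"tz": 0.2,"spin": 0,"hand": 0},{"tx": 0.03,"ty": 0,"tz": 0.2,"spin": 0,"hand": 0}]}}

```text
t: 2.1
eef_pos: [0.5708, 0.2492, 0.0797]
eef_rot: [[0.995, -0.105, -0.002], [-0.105, -0.995, -0.001], [-0.002, 0.001, -1.0]]
wrist_force: [-0.3, -0.2, -0.3]
grip_width: -0.0
```

```bash
python3 -c "
from h import *
go(TAB-EX*.017+[0,0,.075])"
```

```text
norm [-0.252  0.006  0.024] spin -0.0 t 2.1 pos [0.5708 0.2492 0.0797] F [-0.3 -0.2 -0.3]
```

>>> {"name": "send_rows", "arguments": {"targets": [{"tx": -0.03,"ty": 0,"tz": 0.02,"spin": 0,"hand": 0},{"tx": -0.06,"ty": 0,"tz": 0.02,"spin": 0,"hand": 0},{"tx": -0.09,"ty": 0,"tz": 0.02,"spin": 0,"hand": 0},{"tx": -0.12,"ty": 0,"tz": 0.02,"spin": 0,"hand": 0},{"tx": -0.15,"ty": 0,"tz": 0.02,"spin": 0,"hand": 0}]}}

```text
t: 2.6
eef_pos: [0.5412, 0.2529, 0.0775]
eef_rot: [[0.995, -0.104, 0.001], [-0.104, -0.995, 0.001], [0.001, -0.001, -1.0]]
wrist_force: [-0.0, -0.9, -0.5]
grip_width: -0.0004
```

>>> {"name": "send_rows", "arguments": {"targets": [{"tx": -0.02,"ty": 0,"tz": 0,"spin": 0,"hand": 0},{"tx": -0.04,"ty": 0,"tz": 0,"spin": 0,"hand": 0},{"tx": -0.06,"ty": 0,"tz": 0,"spin": 0,"hand": 0},{"tx": -0.08,"ty": 0,"tz": 0,"spin": 0,"hand": 0},{"tx": -0.08,"ty": 0,"tz": 0,"spin": 0,"hand": 0}]}}

```text
t: 3.1
eef_pos: [0.5253, 0.2544, 0.0769]
eef_rot: [[0.995, -0.104, -0.0], [-0.104, -0.995, -0.0], [-0.0, 0.0, -1.0]]
wrist_force: [0.3, -0.1, -0.1]
grip_width: -0.0003
```

```bash
python3 -c "
from h import *
import cv2
go(TAB-EX*.017+[0,0,.075])
a=arm.read_camera('top')[130:275,60:230,::-1];b=arm.read_camera('side')[65:210,125:295,::-1]
f=lambda i:cv2.convertScaleAbs(cv2.resize(i,(400,341),interpolation=cv2.INTER_CUBIC),alpha=1.5)
cv2.imwrite('pics/p2.png',np.hstack([f(a),f(b)]))"
```

```text
norm [-0.023  0.008  0.01 ] spin 0.0 t 3.1 pos [0.5253 0.2544 0.0769] F [ 0.3 -0.1 -0.1]
```

View pics/p2.png

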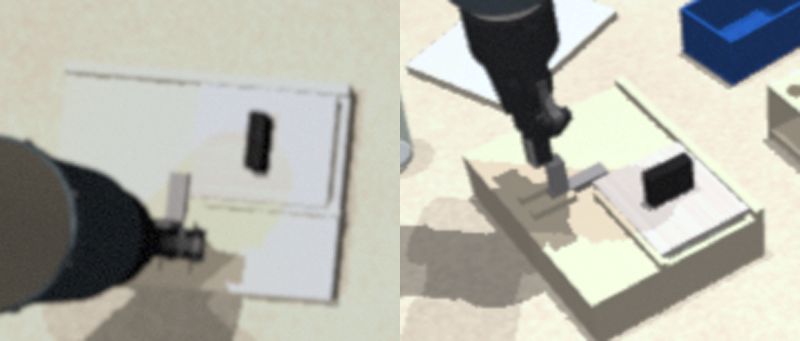

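The bolt hasn't moved: the tab is still at side-crop (557,175), and the fingers have gone past it. I'll compare the projected TCP with where the fingertip appears.

```bash
cat >> h.py <<'E'
def proj(n,p):
    c=arm.get_calibration(n);f=210/np.tan(np.radians(c["vfov"])/2);T=np.linalg.inv(np.array(c["world_from_camera"]))
    q=T[:3,:3]@np.array(p)+T[:3,3];return np.array([c["cx"]+f*q[0]/q[2],c["cy"]+f*q[1]/q[2]])
E
python3 -c "
from h import *
import cv2
p=arm.state()['eef_pos']
ims=[]
for n in ('side','top'):
    u=proj(n,p);im=arm.read_camera(n)[:,:,::-1];x,y=int(u[0])-40,int(u[1])-40
    z=cv2.convertScaleAbs(cv2.resize(im[y:y+80,x:x+80],(400,400),interpolation=cv2.INTER_CUBIC),alpha=1.8)
    print(n,u,x,y)
    for q,c in ((p,(0,0,255)),(TAB+[0,0,.1],(0,255,0)),(TAB+[0,0,.063],(255,255,0))):
        w=(proj(n,q)-[x,y])*5; cv2.circle(z,(int(w[0]),int(w[1])),3,c,-1)
    ims.append(z)
cv2.imwrite('pics/p3.png',np.hstack(ims))"
```

```text
side [186.89443702 142.37103106] 146 102
top [130.06553208 233.50706524] 90 193
```

View pics/p3.png

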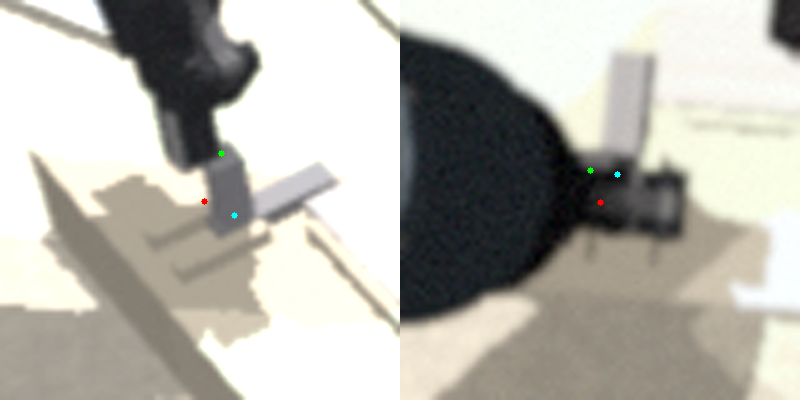

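```bash
python3 -c "
from h import *
for z in (.077,.085,.09,.1): print(z,pt('side',183.4,135.4,z))
print('p1',proj('side',[.5629,.2485,.1162]))
for z in (.116,.125,.13,.14): print(z,pt('side',197,111.8,z))
print(arm.state()['wrist_force'],arm.state()['torque'],arm.state()['eef_pos'])
"
```

```text
0.077 [0.53343413 0.27833578 0.077     ]
0.085 [0.52921209 0.27014001 0.085     ]
0.09 [0.52657332 0.26501766 0.09      ]
0.1 [0.52129578 0.25477295 0.1       ]
p1 [199.50085591 122.37873254]
0.116 [0.58046995 0.28133907 0.116     ]
0.125 [0.57480068 0.2715347  0.125     ]
0.13 [0.57165109 0.26608782 0.13      ]
0.14 [0.56535192 0.25519407 0.14      ]
[-0.61452749  0.8242864  -0.15540764] [-0.00636083  0.02245112 -0.03043768] [0.52583552 0.25432513 0.07684614]
```

```bash
python3 -c "
import cv2
im=cv2.imread('pics/p1.png');cv2.imwrite('pics/p1z.png',cv2.resize(im[0:250,400:700],None,fx=2.4,fy=2.4,interpolation=cv2.INTER_CUBIC))"
```

```text
(no output)
```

View pics/p1z.png

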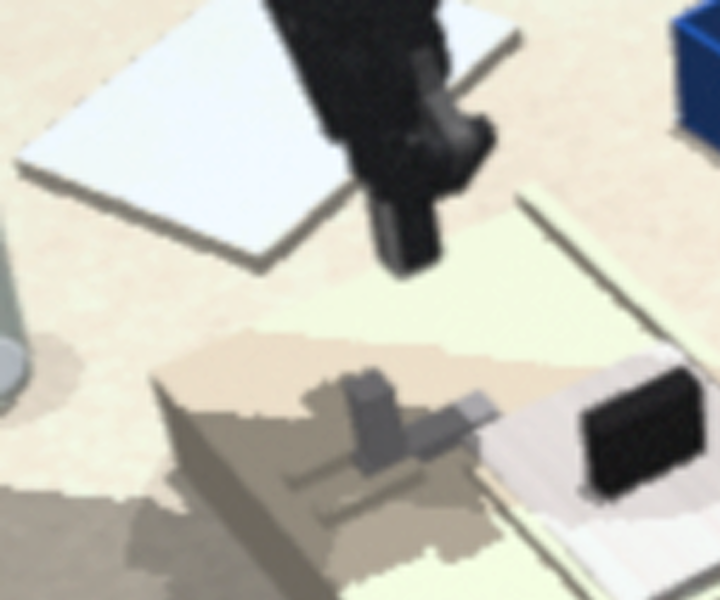

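The visible tip sits about 10 px (about 22 mm) above where the reported TCP projects, so the fingers probably passed over the tab. I'll retreat to the +x side and lower gently, watching force, to find the true height.

>>> {"name": "send_rows", "arguments": {"targets": [{"tx": 0,"ty": 0,"tz": -0.1,"spin": 0,"hand": 0},{"tx": 0.12,"ty": 0,"tz": -0.1,"spin": 0,"hand": 0},{"tx": 0.25,"ty": 0,"tz": -0.1,"spin": 0,"hand": 0},{"tx": 0.25,"ty": 0,"tz": 0,"spin": 0,"hand": 0},{"tx": 0.25,"ty": 0,"tz": 0.03,"spin": 0,"hand": 0}]}}

```text
t: 3.8
eef_pos: [0.5748, 0.2483, 0.0685]
eef_rot: [[0.994, -0.106, -0.003], [-0.106, -0.994, -0.001], [-0.003, 0.002, -1.0]]
wrist_force: [0.4, -0.6, -1.8]
grip_width: -0.0001
```

```bash
cat >> h.py <<'E'
def look(name):
    import cv2
    p=arm.state()['eef_pos'];ims=[]
    for n in ('side','top'):
        im=arm.read_camera(n)[:,:,::-1]
        x,y=(140,70) if n=='side' else (85,150)
        z=cv2.convertScaleAbs(cv2.resize(im[y:y+130,x:x+130],(400,400),interpolation=cv2.INTER_CUBIC),alpha=1.8)
        w=(proj(n,p)-[x,y])*400/130; cv2.circle(z,(int(w[0]),int(w[1])),2,(0,0,255),-1)
        ims.append(z)
    cv2.imwrite(name,np.hstack(ims))
E
python3 -c "
from h import *
go(TAB+EX*.031+[0,0,.075]);look('pics/p4.png')"
```

```text
norm [-0.032  0.004 -0.033] spin -0.001 t 3.8 pos [0.5748 0.2483 0.0685] F [ 0.4 -0.6 -1.8]
```

View pics/p4.png

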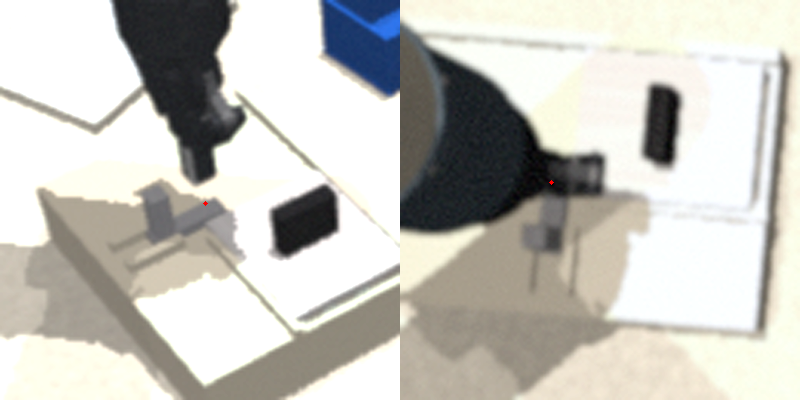

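>>> {"name": "send_rows", "arguments": {"targets": [{"tx": -0.02,"ty": 0,"tz": 0,"spin": 0,"hand": 0},{"tx": -0.02,"ty": 0,"tz": 0.015,"spin": 0,"hand": 0},{"tx": -0.02,"ty": 0,"tz": 0.03,"spin": 0,"hand": 0},{"tx": -0.02,"ty": 0,"tz": 0.03,"spin": 0,"hand": 0}]}}

```text
t: 4.3
eef_pos: [0.5711, 0.2496, 0.0648]
eef_rot: [[0.995, -0.104, -0.0], [-0.104, -0.995, -0.0], [-0.0, 0.0, -1.0]]
wrist_force: [-0.4, -0.6, 0.3]
grip_width: -0.0002
```

```bash
python3 -c "
from h import *
go(TAB+EX*.031+[0,0,.055]);look('pics/p5.png')"
```

```text
norm [-0.013  0.008  0.049] spin 0.0 t 4.3 pos [0.5711 0.2496 0.0648] F [-0.4 -0.6  0.3]
```

View pics/p5.png

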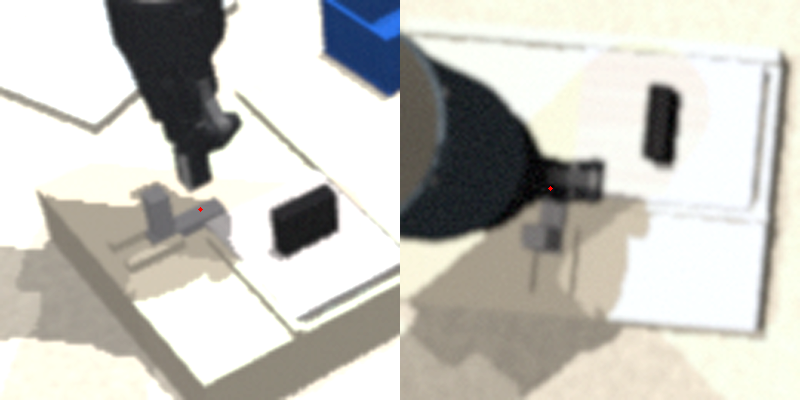

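>>> {"name": "send_rows", "arguments": {"targets": [{"tx": 0,"ty": 0,"tz": 0.015,"spin": 0,"hand": 0},{"tx": 0,"ty": 0,"tz": 0.025,"spin": 0,"hand": 0},{"tx": 0,"ty": 0,"tz": 0.025,"spin": 0,"hand": 0}]}}

```text
t: 4.7
eef_pos: [0.5712, 0.2493, 0.0594]
eef_rot: [[0.995, -0.105, -0.001], [-0.105, -0.995, -0.0], [-0.001, 0.001, -1.0]]
wrist_force: [-0.3, -0.6, -0.5]
grip_width: -0.0003
```

>>> {"name": "send_rows", "arguments": {"targets": [{"tx": 0,"ty": 0,"tz": 0.015,"spin": 0,"hand": 0},{"tx": 0,"ty": 0,"tz": 0.015,"spin": 0,"hand": 0}]}}

```text
t: 4.9
eef_pos: [0.5712, 0.2494, 0.0564]
eef_rot: [[0.995, -0.105, -0.001], [-0.105, -0.995, -0.0], [-0.001, 0.0, -1.0]]
wrist_force: [0.2, 0.8, -0.7]
grip_width: -0.0
```

```bash
python3 -c "
from h import *
go(TAB+EX*.031+[0,0,.05]);look('pics/p6.png')"
```

```text
norm [-0.014  0.007  0.032] spin -0.0 t 4.9 pos [0.5712 0.2494 0.0564] F [ 0.2  0.8 -0.7]
```

View pics/p6.png

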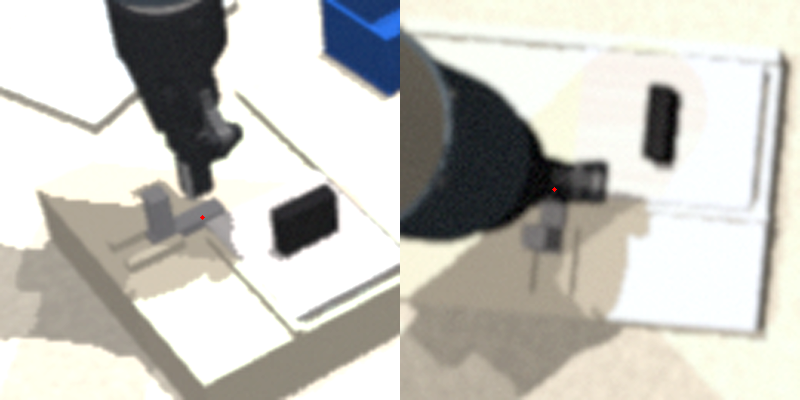

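>>> {"name": "send_rows", "arguments": {"targets": [{"tx": 0,"ty": 0,"tz": 0.015,"spin": 0,"hand": 0},{"tx": 0,"ty": 0,"tz": 0.015,"spin": 0,"hand": 0}]}}

```text
t: 5.2
eef_pos: [0.5712, 0.2494, 0.0534]
eef_rot: [[0.995, -0.105, -0.001], [-0.105, -0.995, -0.0], [-0.001, 0.0, -1.0]]
wrist_force: [0.2, 0.6, -0.2]
grip_width: 0.0001
```

>>> {"name": "send_rows", "arguments": {"targets": [{"tx": 0,"ty": 0,"tz": 0.015,"spin": 0,"hand": 0},{"tx": 0,"ty": 0,"tz": 0.015,"spin": 0,"hand": 0}]}}

```text
t: 5.4
eef_pos: [0.5712, 0.2494, 0.0504]
eef_rot: [[0.995, -0.105, -0.001], [-0.105, -0.995, -0.0], [-0.001, 0.0, -1.0]]
wrist_force: [0.4, 0.3, -0.4]
grip_width: -0.0002
```

```bash
python3 -c "
from h import *
go(TAB+EX*.031+[0,0,.05]);look('pics/p7.png')"
```

```text
norm [-0.014  0.007  0.002] spin -0.0 t 5.4 pos [0.5712 0.2494 0.0504] F [ 0.4  0.3 -0.4]
```

View pics/p7.png

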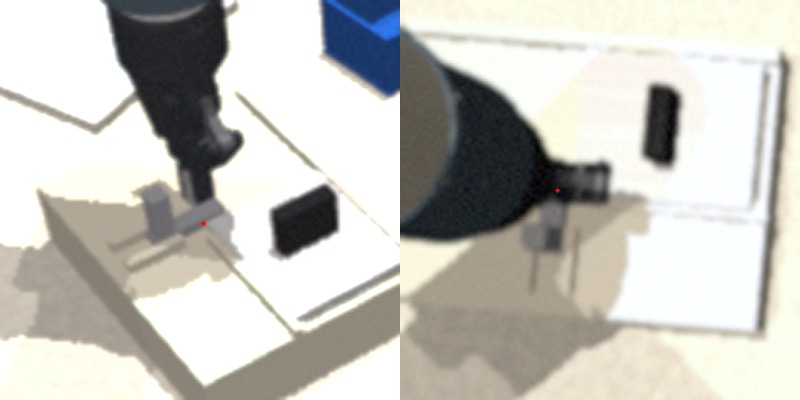

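```bash
python3 -c "
from h import *
p=arm.state()['eef_pos']
for d in ([0,0,0],[0,0,.01],[0,0,.015],[0,0,.02],[0,.02,.01],[.01,.01,.01]):
  q=[(proj(n,p+np.array(d))-o)*400/130 for n,o in (('side',[140,70]),('top',[85,150]))]
  print(d,np.round(q[0]),np.round(q[1]))
import cv2
im=cv2.imread('pics/p7.png')[100:260,100:300];cv2.imwrite('pics/p7z.png',cv2.resize(im,None,fx=3.5,fy=3.5,interpolation=cv2.INTER_CUBIC))
"
```

```text
[0, 0, 0] [204. 223.] [157. 190.]
[0, 0, 0.01] [202. 213.] [153. 189.]
[0, 0, 0.015] [201. 208.] [151. 188.]
[0, 0, 0.02] [200. 203.] [149. 188.]
[0, 0.02, 0.01] [186. 200.] [123. 190.]
[0.01, 0.01, 0.01] [205. 200.] [138. 174.]
```

View pics/p7z.png

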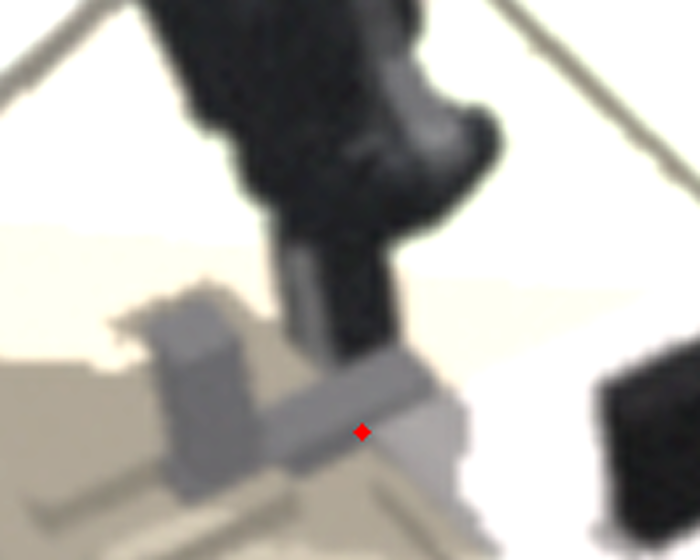

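>>> {"name": "send_rows", "arguments": {"targets": [{"tx": 0,"ty": 0,"tz": 0.015,"spin": 0,"hand": 0},{"tx": 0,"ty": 0,"tz": 0.015,"spin": 0,"hand": 0}]}}

```text
t: 5.7
eef_pos: [0.5712, 0.2494, 0.0474]
eef_rot: [[0.995, -0.105, -0.001], [-0.105, -0.995, -0.0], [-0.001, 0.0, -1.0]]
wrist_force: [0.2, 0.1, 0.6]
grip_width: 0.0001
```

>>> {"name": "send_rows", "arguments": {"targets": [{"tx": 0,"ty": 0,"tz": 0.01,"spin": 0,"hand": 0},{"tx": 0,"ty": 0,"tz": 0.01,"spin": 0,"hand": 0}]}}

```text
t: 5.9
eef_pos: [0.5713, 0.2494, 0.0455]
eef_rot: [[0.995, -0.105, -0.0], [-0.105, -0.995, -0.0], [-0.0, 0.0, -1.0]]
wrist_force: [1.0, -0.8, -0.6]
grip_width: 0.0005
```

>>> {"name": "send_rows", "arguments": {"targets": [{"tx": 0,"ty": 0,"tz": 0.01,"spin": 0,"hand": 0},{"tx": 0,"ty": 0,"tz": 0.01,"spin": 0,"hand": 0}]}}

```text
t: 6.1
eef_pos: [0.5713, 0.2495, 0.0436]
eef_rot: [[0.995, -0.105, -0.0], [-0.105, -0.995, -0.0], [-0.0, 0.0, -1.0]]
wrist_force: [0.2, 0.2, 1.0]
grip_width: 0.0004
```

```bash
python3 -c "
from h import *
go(TAB+EX*.031+[0,0,.05]);look('pics/p8.png')
import cv2
im=cv2.imread('pics/p8.png')[100:260,100:300];cv2.imwrite('pics/p8z.png',cv2.resize(im,None,fx=3.5,fy=3.5,interpolation=cv2.INTER_CUBIC))
"
```

```text
norm [-0.014  0.008 -0.032] spin -0.0 t 6.1 pos [0.5713 0.2495 0.0436] F [0.2 0.2 1. ]
```

View pics/p8z.png

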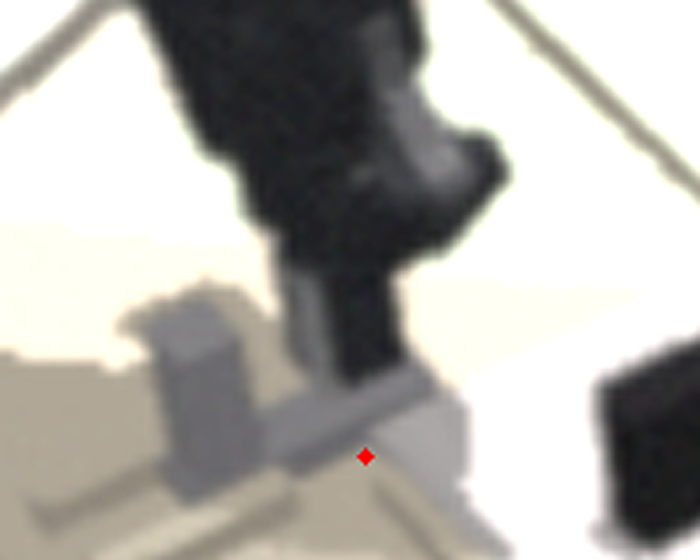

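The tip now covers part of the bar's top without touching, so the real tip is about 23 mm above the reported z, with x and y about right. I'll raise a little and push the tab from this height.

>>> {"name": "send_rows", "arguments": {"targets": [{"tx": 0,"ty": 0,"tz": -0.02,"spin": 0,"hand": 0},{"tx": -0.03,"ty": 0.007,"tz": -0.02,"spin": 0,"hand": 0},{"tx": -0.06,"ty": 0.007,"tz": -0.02,"spin": 0,"hand": 0},{"tx": -0.09,"ty": 0.007,"tz": -0.02,"spin": 0,"hand": 0},{"tx": -0.12,"ty": 0.007,"tz": -0.02,"spin": 0,"hand": 0}]}}

```text
t: 6.7
eef_pos: [0.5473, 0.2506, 0.048]
eef_rot: [[0.995, -0.104, 0.001], [-0.104, -0.995, -0.0], [0.001, -0.0, -1.0]]
wrist_force: [1.6, -0.5, -0.2]
grip_width: -0.0001
```

>>> {"name": "send_rows", "arguments": {"targets": [{"tx": -0.02,"ty": 0,"tz": 0,"spin": 0,"hand": 0},{"tx": -0.04,"ty": 0,"tz": 0,"spin": 0,"hand": 0},{"tx": -0.06,"ty": 0,"tz": 0,"spin": 0,"hand": 0},{"tx": -0.08,"ty": 0,"tz": 0,"spin": 0,"hand": 0},{"tx": -0.08,"ty": 0,"tz": 0,"spin": 0,"hand": 0}]}}

```text
t: 7.2
eef_pos: [0.5309, 0.2525, 0.0479]
eef_rot: [[0.995, -0.104, -0.001], [-0.104, -0.995, 0.0], [-0.001, -0.0, -1.0]]
wrist_force: [0.0, -0.2, -0.6]
grip_width: 0.0001
```

```bash
python3 -c "
from h import *
go(TAB-EX*.017+[0,0,.048]);look('pics/p9.png')
"
```

```text
norm [-0.052  0.001 -0.   ] spin 0.0 t 7.2 pos [0.5309 0.2525 0.0479] F [ 0.  -0.2 -0.6]
```

View pics/p9.png

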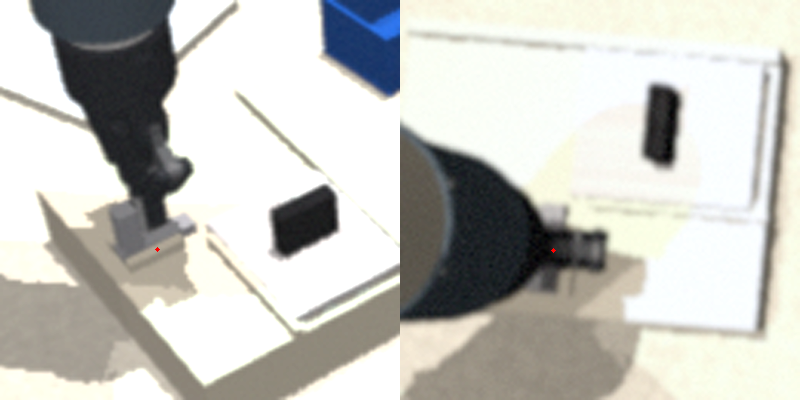

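The bolt is moving: the tab went from (157,215) to (130,230) in the side crop. I'll continue to the end stop.

>>> {"name": "send_rows", "arguments": {"targets": [{"tx": -0.01,"ty": 0,"tz": 0,"spin": 0,"hand": 0},{"tx": -0.02,"ty": 0,"tz": 0,"spin": 0,"hand": 0},{"tx": -0.03,"ty": 0,"tz": 0,"spin": 0,"hand": 0},{"tx": -0.04,"ty": 0,"tz": 0,"spin": 0,"hand": 0},{"tx": -0.04,"ty": 0,"tz": 0,"spin": 0,"hand": 0}]}}

```text
t: 7.8
eef_pos: [0.5232, 0.2532, 0.0478]
eef_rot: [[0.995, -0.104, -0.0], [-0.104, -0.995, -0.0], [-0.0, 0.0, -1.0]]
wrist_force: [-0.1, 0.3, 0.3]
grip_width: 0.0001
```

>>> {"name": "send_rows", "arguments": {"targets": [{"tx": -0.008,"ty": 0,"tz": 0,"spin": 0,"hand": 0},{"tx": -0.015,"ty": 0,"tz": 0,"spin": 0,"hand": 0}]}}

```text
t: 8.0
eef_pos: [0.5213, 0.2534, 0.048]
eef_rot: [[0.995, -0.104, 0.001], [-0.104, -0.995, 0.0], [0.001, -0.0, -1.0]]
wrist_force: [8.0, -1.6, -6.3]
grip_width: 0.0
```

>>> {"name": "send_rows", "arguments": {"targets": [{"tx": -0.005,"ty": 0,"tz": 0,"spin": 0,"hand": 0},{"tx": -0.005,"ty": 0,"tz": 0,"spin": 0,"hand": 0}]}}

```text
t: 8.2
eef_pos: [0.5213, 0.2535, 0.048]
eef_rot: [[0.995, -0.104, 0.003], [-0.104, -0.995, -0.0], [0.003, -0.0, -1.0]]
wrist_force: [8.6, -1.9, -6.3]
grip_width: 0.0004
```

>>> {"name": "send_rows", "arguments": {"targets": [{"tx": -0.01,"ty": 0,"tz": 0,"spin": 0,"hand": 0},{"tx": -0.01,"ty": 0,"tz": 0,"spin": 0,"hand": 0}]}}

```text
t: 8.4
eef_pos: [0.5213, 0.2535, 0.0481]
eef_rot: [[0.995, -0.104, 0.006], [-0.104, -0.995, -0.0], [0.006, -0.001, -1.0]]
wrist_force: [15.3, -3.2, -9.7]
grip_width: -0.0004
```

>>> {"name": "send_rows", "arguments": {"targets": [{"tx": 0.08,"ty": 0,"tz": 0,"spin": 0,"hand": 0},{"tx": 0.12,"ty": 0,"tz": -0.2,"spin": 0,"hand": 0},{"tx": 0.12,"ty": 0,"tz": -0.4,"spin": 0,"hand": 0},{"tx": 0.12,"ty": 0.2,"tz": -0.4,"spin": 0,"hand": 0},{"tx": 0.3,"ty": 0.4,"tz": -0.4,"spin": 0,"hand": 0}]}}

```text
t: 8.9
eef_pos: [0.5644, 0.1715, 0.1295]
eef_rot: [[0.995, -0.101, 0.0], [-0.101, -0.995, 0.002], [-0.0, -0.002, -1.0]]
wrist_force: [-0.2, 0.8, 0.4]
grip_width: 0.0003
```

```bash
python3 -c "
from h import *
go(HAN-EY*.042+[0,0,.1]);look('pics/p10.png')
"
```

```text
norm [0.221 0.185 0.147] spin 0.004 t 8.9 pos [0.5644 0.1715 0.1295] F [-0.2  0.8  0.4]
```

View pics/p10.png

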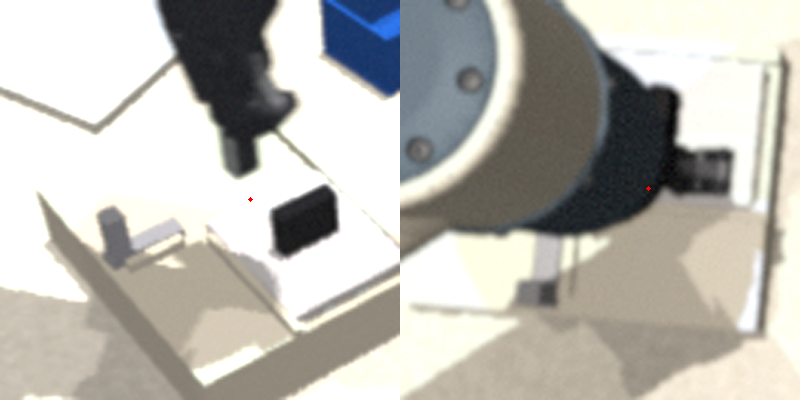

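The bolt is drawn back against its stop: force rose from 8 to 15 N with no motion, and the tab is now at side-crop (112,225). Next I'll go behind the handle on its -y side.

>>> {"name": "send_rows", "arguments": {"targets": [{"tx": 0.11,"ty": 0.1,"tz": 0,"spin": 0.004,"hand": 0},{"tx": 0.22,"ty": 0.195,"tz": 0,"spin": 0.004,"hand": 0},{"tx": 0.22,"ty": 0.195,"tz": 0.15,"spin": 0.004,"hand": 0},{"tx": 0.22,"ty": 0.195,"tz": 0.15,"spin": 0.004,"hand": 0}]}}

```text
t: 9.4
eef_pos: [0.6035, 0.1267, 0.0937]
eef_rot: [[0.994, -0.111, -0.008], [-0.111, -0.994, -0.001], [-0.008, 0.002, -1.0]]
wrist_force: [-0.6, -0.6, -1.1]
grip_width: 0.0
```

```bash
python3 -c "
from h import *
go(HAN-EY*.042+[0,0,.06]);look('pics/p11.png')
"
```

```text
norm [ 0.005 -0.019  0.168] spin -0.006 t 9.4 pos [0.6035 0.1267 0.0937] F [-0.6 -0.6 -1.1]
```

View pics/p11.png

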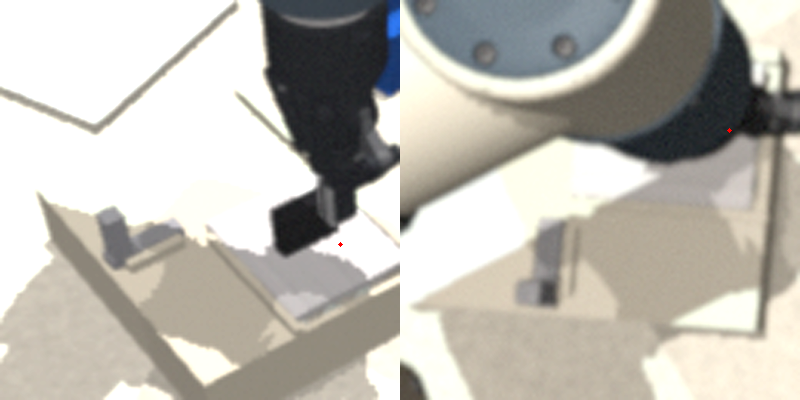

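The tip is in front of the handle at side-crop (330,222), on its -y side. I'll descend and push along box +y.

>>> {"name": "send_rows", "arguments": {"targets": [{"tx": 0.005,"ty": 0,"tz": 0.08,"spin": -0.005,"hand": 0},{"tx": 0.005,"ty": 0,"tz": 0.165,"spin": -0.005,"hand": 0},{"tx": 0.005,"ty": 0,"tz": 0.165,"spin": -0.005,"hand": 0}]}}

```text
t: 9.8
eef_pos: [0.606, 0.128, 0.0641]
eef_rot: [[0.995, -0.103, -0.003], [-0.103, -0.995, -0.001], [-0.003, 0.001, -1.0]]
wrist_force: [0.5, 0.4, 0.1]
grip_width: 0.0002
```

>>> {"name": "send_rows", "arguments": {"targets": [{"tx": 0,"ty": -0.05,"tz": 0,"spin": 0,"hand": 0},{"tx": 0,"ty": -0.1,"tz": 0,"spin": 0,"hand": 0},{"tx": 0,"ty": -0.14,"tz": 0,"spin": 0,"hand": 0},{"tx": 0,"ty": -0.18,"tz": 0,"spin": 0,"hand": 0},{"tx": 0,"ty": -0.18,"tz": 0,"spin": 0,"hand": 0}]}}

```text
t: 10.3
eef_pos: [0.6116, 0.1647, 0.0655]
eef_rot: [[0.995, -0.102, 0.001], [-0.102, -0.995, 0.001], [0.001, -0.001, -1.0]]
wrist_force: [-0.5, -0.1, -0.5]
grip_width: -0.0
```

```bash
python3 -c "
from h import *
go(HAN+EY*.078+[0,0,.06]);look('pics/p12.png')
"
```

```text
norm [-0.016 -0.425  0.028] spin 0.002 t 10.3 pos [0.6116 0.1647 0.0655] F [-0.5 -0.1 -0.5]
```

View pics/p12.png

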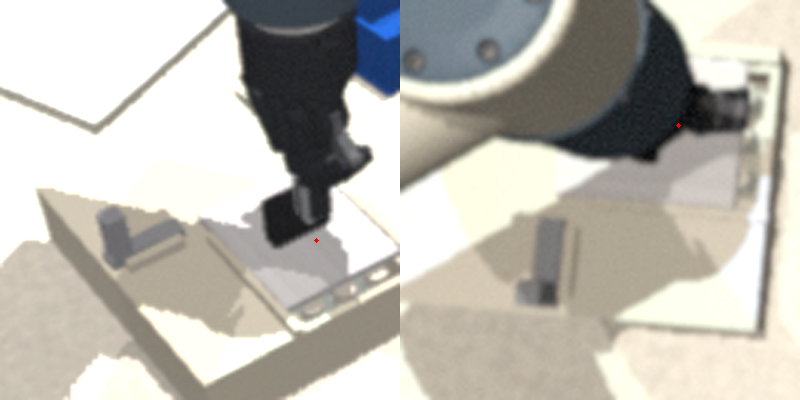

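The cover is sliding, and vials show at the near end around (340,295). I'll keep pushing.

>>> {"name": "send_rows", "arguments": {"targets": [{"tx": -0.008,"ty": -0.04,"tz": 0.01,"spin": 0,"hand": 0},{"tx": -0.016,"ty": -0.08,"tz": 0.01,"spin": 0,"hand": 0},{"tx": -0.016,"ty": -0.12,"tz": 0.01,"spin": 0,"hand": 0},{"tx": -0.016,"ty": -0.16,"tz": 0.01,"spin": 0,"hand": 0},{"tx": -0.016,"ty": -0.2,"tz": 0.01,"spin": 0,"hand": 0}]}}

```text
t: 10.9
eef_pos: [0.6123, 0.2041, 0.0629]
eef_rot: [[0.995, -0.103, 0.0], [-0.103, -0.995, -0.0], [0.0, 0.0, -1.0]]
wrist_force: [0.5, -3.1, 2.0]
grip_width: -0.0002
```

>>> {"name": "send_rows", "arguments": {"targets": [{"tx": 0,"ty": -0.04,"tz": 0,"spin": 0,"hand": 0},{"tx": 0,"ty": -0.08,"tz": 0,"spin": 0,"hand": 0},{"tx": 0,"ty": -0.11,"tz": 0,"spin": 0,"hand": 0},{"tx": 0,"ty": -0.14,"tz": 0,"spin": 0,"hand": 0},{"tx": 0,"ty": -0.14,"tz": 0,"spin": 0,"hand": 0}]}}

```text
t: 11.4
eef_pos: [0.6146, 0.2324, 0.0625]
eef_rot: [[0.995, -0.103, -0.001], [-0.103, -0.995, 0.001], [-0.001, -0.001, -1.0]]
wrist_force: [-0.3, 0.7, -0.3]
grip_width: 0.0001
```

```bash
python3 -c "
from h import *
go(HAN+EY*.078+[0,0,.06]);look('pics/p13.png')
"
```

```text
norm [ 0.004 -0.087  0.013] spin 0.002 t 11.4 pos [0.6146 0.2324 0.0625] F [-0.3  0.7 -0.3]
```

View pics/p13.png

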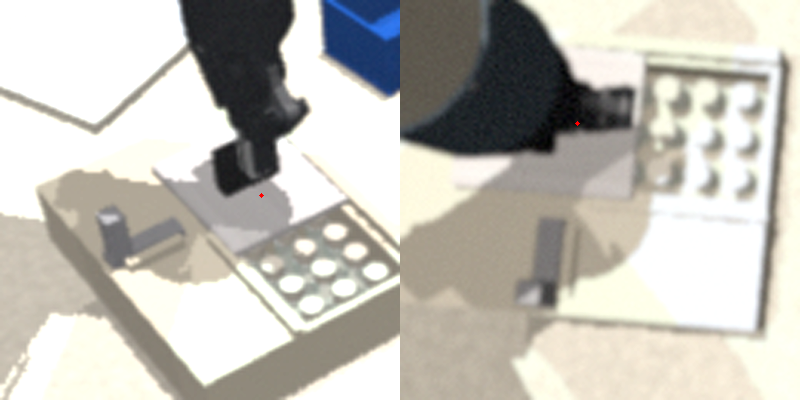

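Nine vials are exposed and about 17 mm or more remains. I'll push on to the stop.

>>> {"name": "send_rows", "arguments": {"targets": [{"tx": 0,"ty": -0.02,"tz": 0,"spin": 0,"hand": 0},{"tx": 0,"ty": -0.04,"tz": 0,"spin": 0,"hand": 0},{"tx": 0,"ty": -0.055,"tz": 0,"spin": 0,"hand": 0},{"tx": 0,"ty": -0.07,"tz": 0,"spin": 0,"hand": 0},{"tx": 0,"ty": -0.07,"tz": 0,"spin": 0,"hand": 0}]}}

```text
t: 12.0
eef_pos: [0.6163, 0.2457, 0.0627]
eef_rot: [[0.995, -0.103, -0.0], [-0.103, -0.995, 0.0], [-0.0, -0.0, -1.0]]
wrist_force: [-1.8, -0.8, -0.2]
grip_width: 0.0003
```

>>> {"name": "send_rows", "arguments": {"targets": [{"tx": 0,"ty": -0.01,"tz": 0,"spin": 0,"hand": 0},{"tx": 0,"ty": -0.02,"tz": 0,"spin": 0,"hand": 0},{"tx": 0,"ty": -0.02,"tz": 0,"spin": 0,"hand": 0}]}}

```text
t: 12.3
eef_pos: [0.6169, 0.2495, 0.0629]
eef_rot: [[0.995, -0.103, 0.0], [-0.103, -0.995, 0.0], [0.0, -0.0, -1.0]]
wrist_force: [-0.2, -0.3, -0.6]
grip_width: -0.0001
```

>>> {"name": "send_rows", "arguments": {"targets": [{"tx": 0,"ty": -0.01,"tz": 0,"spin": 0,"hand": 0},{"tx": 0,"ty": -0.02,"tz": 0,"spin": 0,"hand": 0},{"tx": 0,"ty": -0.02,"tz": 0,"spin": 0,"hand": 0}]}}

```text
t: 12.6
eef_pos: [0.6173, 0.253, 0.0629]
eef_rot: [[0.995, -0.103, -0.0], [-0.103, -0.995, -0.001], [0.0, 0.001, -1.0]]
wrist_force: [-0.7, -2.8, 0.6]
grip_width: -0.0004
```

>>> {"name": "send_rows", "arguments": {"targets": [{"tx": 0,"ty": -0.01,"tz": 0,"spin": 0,"hand": 0},{"tx": 0,"ty": -0.01,"tz": 0,"spin": 0,"hand": 0}]}}

```text
t: 12.8
eef_pos: [0.6172, 0.2532, 0.0629]
eef_rot: [[0.995, -0.104, -0.001], [-0.104, -0.995, -0.003], [-0.001, 0.003, -1.0]]
wrist_force: [-0.8, -6.3, 1.2]
grip_width: -0.0
```

>>> {"name": "send_rows", "arguments": {"targets": [{"tx": 0,"ty": -0.01,"tz": 0,"spin": 0,"hand": 0},{"tx": 0,"ty": -0.01,"tz": 0,"spin": 0,"hand": 0}]}}

```text
t: 13.0
eef_pos: [0.6172, 0.2534, 0.0628]
eef_rot: [[0.995, -0.104, -0.002], [-0.104, -0.995, -0.006], [-0.002, 0.006, -1.0]]
wrist_force: [-1.1, -11.6, 2.2]
grip_width: -0.0003
```

>>> {"name": "send_rows", "arguments": {"targets": [{"tx": 0,"ty": 0.08,"tz": 0,"spin": 0,"hand": 0},{"tx": 0,"ty": 0.1,"tz": -0.2,"spin": 0,"hand": 0},{"tx": 0,"ty": 0.1,"tz": -0.45,"spin": 0,"hand": 0},{"tx": 0,"ty": 0.1,"tz": -0.65,"spin": 0,"hand": 0},{"tx": 0,"ty": 0.3,"tz": -0.65,"spin": 0,"hand": 0}]}}

```text
t: 13.5
eef_pos: [0.6152, 0.2017, 0.2001]
eef_rot: [[0.995, -0.099, 0.014], [-0.099, -0.995, 0.007], [0.013, -0.009, -1.0]]
wrist_force: [1.5, -0.5, -1.1]
grip_width: -0.0005
```

>>> {"name": "send_rows", "arguments": {"targets": [{"tx": -0.2,"ty": 0.15,"tz": 0,"spin": 0,"hand": 0},{"tx": -0.4,"ty": 0.3,"tz": 0,"spin": 0,"hand": 0},{"tx": -0.6,"ty": 0.45,"tz": 0,"spin": 0,"hand": 0},{"tx": -0.7,"ty": 0.6,"tz": 0,"spin": 0,"hand": 0},{"tx": -0.7,"ty": 0.7,"tz": 0,"spin": 0,"hand": 0}]}}

```text
t: 14.0
eef_pos: [0.4557, 0.072, 0.1943]
eef_rot: [[0.995, -0.102, 0.004], [-0.102, -0.995, 0.003], [0.003, -0.004, -1.0]]
wrist_force: [1.3, -0.1, 0.1]
grip_width: 0.0001
```

```bash
python3 -c "
from h import *
import time
go(HAN+[0,0,.06]);look('pics/p14.png')
"
```

```text
norm [ 0.709 -0.573  0.676] spin 0.002 t 14.0 pos [0.4557 0.072  0.1943] F [ 1.3 -0.1  0.1]
```

View pics/p14.png

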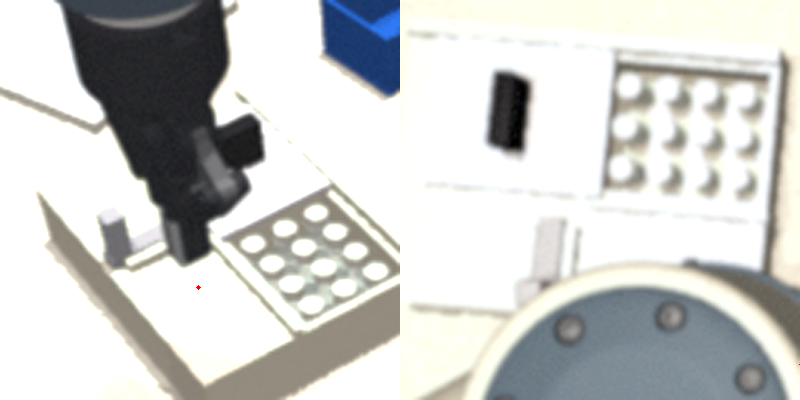

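All 12 vials are exposed, with the handle at top-crop (99,110) and the bolt tab at side-crop (110,215). One numeric check, then I'll hand in.

```bash
python3 -c "
from h import *
h=pt('top',85+99*.325,150+110*.325,.1)-HAN;t=pt('side',140+110*.325,70+215*.325,.1)-TAB
print('cover',h@EY,h@EX,'bolt',t@-EX,t@EY)
s=arm.state();print(s['t'],s['wrist_force'],abs(s['qd']).max() if hasattr(s['qd'],'max') else s['qd'])
arm.sign_off()
"
```

```text
cover 0.1013399950197077 0.00022005399795410973 bolt 0.0366788226419022 -0.0009455976106638227
14.1 [0.19122703 0.41031861 0.35203437] 2.5576749956542653
the job is handed in; nothing more can be done
```

The long box is open: I drew its bolt back to the end stop, then slid the cover to its own end stop. I handed the job in at about 14 s, with the bolt still back, the cover open and the arm clear of the box.

- **Moves:** I used the shut fingers for both, pushing the bolt's tab towards the robot and then the cover's handle along the box's +y.
- **End stops:** At the end of each push the force rose with no further motion, to about 15 N along the push at the bolt and 12 N at the cover.
- **Final picture:** The bolt measured about 37 mm back and the cover about 101 mm open. All 12 vials are exposed and the wrist force was near zero.
- **Disagreement:** The real fingertips sat about 23 mm higher than the reported position. My first push at the bolt therefore passed over the tab without moving it. I found the true height with the side camera and a careful descent, and allowed for it from then on.

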